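# Park the document magnifier

### The arm

A 6-joint arm with a two-finger parallel gripper is mounted at the origin on the work surface. World frame = base frame: x ahead of the robot, y to its left, z up, the work surface at z = 0. Lengths are in m, angles in rad, forces in N, time in s.
With the tool pointing down it reaches from about 0.3 to 0.875 m from the base axis. Payload 6.4 kg.
Tool frame: the origin (TCP) lies midway between the tips of the shut fingers; the grasp point (between the pads) lies r.pinch_z behind it (r.pinch_z is the distance from the TCP to the grasp point, in m); x points along the fingers, z is the direction in which the jaws open and shut, and the axes are right-handed (so a half turn about x gives the same grasp; the last joint's range is limited). The gripper opens to 85 mm and grips with 20 to 120 N. Pads are 22 mm wide; open, the fingers measure 114 mm over their backs; the gripper's body (76 mm by 85 mm) begins 54 mm behind the grasp point. The pads swing forward as they close: fully open they stand 13 mm farther back than shut.
Start: joints at [-1.522, 0.181, 1.607, -0, 1.354, -0.206], TCP at [0.145, -0.556, 0.231] pointing down, gripper open.
Joint ranges: [-2.99, 2.99], [-0.89, 2.07], [0.3, 2.58], [-1.14, 4.28], [0, 2.63], [-3.12, 3.12]. Speed limits (rad/s): [2.57, 2.57, 3.01, 3.14, 3.14, 3.14].

### API

Orientations are given as [roll, pitch, yaw] about the fixed x, y, z axes, in that order (R = Rz(yaw) Ry(pitch) Rx(roll)).
In Python, from rig import r gives the robot as it stands.
- The arm moves only by the tool apply_moves, never from a script. Its argument "moves" is one flat list of numbers, 7 for each row, row after row: the shift along the world's x, y, z in mm, then the turn, a rotation vector about the world's x, y, z in rad, then the closure, from 0 (fully open) to 1 (shut). In form: [x, y, z, rx, ry, rz, jaw, x, y, z, rx, ry, rz, jaw, ...]. A call has 1 to 20 rows; each row shifts and turns the commanded pose from where the row before left it; what a row does not reach is not made up. A row lasts 1/8 s, in which the tool goes at most 62.5 mm and 10.7 degrees, less where a joint would pass 70% of its speed; a pose out of reach is approached as far as the arm can. A call with a gripper value outside its range is refused whole. The fingers move at their own pace and stop on an object; the grip force is fixed at half the most. Time passes only in rows, so rows that do not move let the fingers close. It gives the time, the measured TCP pose, the force and the opening at its end, in the units of the state.
- r.state(): the state, without advancing time (a new reading comes with each control period).
- r.grab_frame(name): name is "scene" or "top" or "wrist"; returns the picture (420x560x3 uint8, red, green, blue); there is no depth.
- r.camera_info(name): a dict with "fx", "fy", "cx", "cy" (pixels), "k1" (the pictures are not rectified: a ray, as slopes to the right and down, at radius r is drawn at 1 + k1 r^2 times it, then the intrinsics apply), "rvec" (rotation vector, rad) and "tvec" (3), from world to camera coordinates, as OpenCV has them. Camera axes: x right, y down, z forward; pixel columns grow to the right and rows downward; lengths in m; the calibration is good to about 2 mm. A picture is of the moment at which its call begins: read the wrist's pose just before it. camera_info takes no time and is no camera call; for the wrist camera it gives the pose at the moment of the call.
- r.finish_job(): hands the job in, once; it reports no verdict.
Trained networks look in the newest picture that a camera, given by its name, has taken for a name from the list of things; names that differ only in an ending like _2 or _b are one class to them, and where a whole thing is asked for, a point or a joint stands for the part that bears it (a point fixed in the world has none). Each returns a list of dicts, best first, with "p" (0 to 1); they miss things now and then, are a little off and sometimes report something else, mostly with a low value. They report only what shows in the picture. A call takes as long as a camera call.
- r.cut_out(camera, thing): "region" (420x560 bool, what is visible of it) and "point" ([column, row] in pixels, amid what is visible of it).
The state is a dict: "time_s": time; "joint_pos": joint angles; "joint_vel": joint speeds; "joint_efforts": joint torques, N m; "tcp_pos": TCP position; "tool_rot": TCP orientation; "ft_force": force on the tool from outside, world axes, zero at the start; "wrist_torque": the same for the moment, N m; "gripper_width": finger opening in m.
Only numpy, scipy, OpenCV 4.12 (cv2) and the standard library are available. Lean on these libraries where they do the work, as an engineer would, in place of code of your own. Each camera call takes 0.05 s, during which the arm holds its last target. There are 200 camera calls.

### The job

The passport check is finished: with the fingertips, push the magnifier's counterweighted boom gently up, by its red ball handle, until it passes its balance point, swings over to its stop and stays raised on its own. Then press the green lamp button fully down and let go. Only push, never grip; do not touch the lens head, and leave everything else on the desk where it is.

Things in the scene. Friction and masses are not known exactly. Their poses are not given: they have to be found in the camera images.
- stand: Fixed grey base plate 100 x 130 mm, 22 mm high, with a steel post carrying the boom's hinge. Origin: centre of the underside, on the desk. Its z is up; its x axis is the hinge axis (points roughly away from the robot); with the boom down, the boom points along its +y. Turned up to 0.3 rad either way about vertical.
- hinge (a point): Hinge of the boom: on the axis, 130 mm above the desk, above the stand's centre. The axis is horizontal along the stand's x. Behind it (stand's -y) the boom carries a dark steel counterweight, 52 mm diameter, 50 mm long, 55 mm behind and 45 mm above the hinge while the boom is down.
- boom (a joint): Boom angle in rad: 0 = down, level along the stand's +y, on its stop; grows as it rises; 1.65 = raised stop, just past upright. A 16 mm square aluminium bar 222 mm long. Released below its balance point (0.95 to 1.15 rad, differs from run to run) it falls back down; beyond it, it falls on to 1.65 by itself. Lifting takes about 2 to 4 N at the ball.
- push_ball (a point): Centre of the red ball handle, 22 mm diameter, at the end of a 10 mm rod that sticks out sideways from the boom, its centre 68 mm from the boom towards the stand's -x (towards the robot). It is 150 mm from the hinge along the boom, and 130 mm above the desk when the boom is down; the space below it is free. Moves with the boom. Its axes are the boom's: y along the boom from hinge to lens.
- lens: Round magnifier head, white ring 114 mm outer diameter, 16 mm thick, around glass, fixed at the boom's end; not to be touched. Origin: centre of the glass, 278 mm from the hinge along the boom. Moves with the boom.
- lamp_button (a joint): Travel of the lamp button in m: 0 = up, 0.006 = fully down; sprung, fully down takes 4 N.
- lamp_button_top (a point): Centre of the top face of the green round lamp button, 30 mm diameter, pressed straight down. It sits in a low housing on a fixed grey switch box 70 x 70 x 25 mm, to the left or to the right of the magnifier.
- passport: Dark red passport, 125 x 88 x 6 mm, lying under the lens. Origin: centre of the underside.
- stamp: Blue and black self-inking stamp, 50 x 36 mm, 80 mm high, standing on the side where the switch box is not. Origin: centre of the underside.
- glue: White glue stick with orange cap, 27 mm diameter, 96 mm high, standing beyond the boom. Origin: centre of the underside.
- mug: Blue mug, 80 mm diameter, 90 mm high, standing beyond the stand. Origin: centre of the underside.
- stapler: Red and black stapler, 140 x 36 x 40 mm, far right. Origin: centre of the underside.
- spray: White bottle, 44 mm diameter, 140 mm high, far left. Origin: centre of the underside.

How it is judged:
By the outcome, as a careful person would: the job done as asked, in the order asked, and still so for the second after the job is handed in, with the robot touching nothing.
It also fails if it takes over 54 s, if anything falls off the work surface, if the arm or the gripper's body presses on something with over 40 N, if the wrist force passes 120 N, or if a joint passes its speed limit or range.

## Working session

There is one attempt and no reset: what is moved stays moved. The work goes in short steps, Python scripts to look and compute and a tool call to move; the robot and the scene stay as the last step left them, time stands still between calls to the robot, and variables do not carry over. Pictures are saved under pics/ and viewed, about 8 in all and at most 12, crops included, and the job is handed in when it is done.

Besides the shell and the picture viewer there is one more tool, called after ">>>" as name(argument=value, ...) on one line, values as JSON. apply_moves: Moves the arm, as the interface text tells. Its arguments: {"type":"object","properties":{"moves":{"type":"array"}},"required":["moves"]}

```bash
ls; mkdir -p pics; cat > h.py <<'E'
import numpy as np, cv2
from rig import r
def grab(n,f):
    im=r.grab_frame(n); cv2.imwrite('pics/'+f,im[:,:,::-1].copy()); return im
def ray(n,px,ci=None):
    c=ci or r.camera_info(n); R,_=cv2.Rodrigues(np.array(c['rvec'],float)); t=np.array(c['tvec'],float)
    d=np.array([(px[0]-c['cx'])/c['fx'],(px[1]-c['cy'])/c['fy']]); u=d.copy()
    for _ in range(20): u=d/(1+c['k1']*(u@u))
    return -R.T@t, R.T@np.array([u[0],u[1],1.])
def atz(n,px,z,ci=None):
    o,d=ray(n,px,ci); return o+d*(z-o[2])/d[2]
def proj(n,P):
    c=r.camera_info(n); R,_=cv2.Rodrigues(np.array(c['rvec'],float)); q=R@np.array(P,float)+np.array(c['tvec'],float)
    u=q[:2]/q[2]; u=u*(1+c['k1']*(u@u)); return np.array([c['fx']*u[0]+c['cx'],c['fy']*u[1]+c['cy']])
E
python3 - <<'E'
from h import *
Z=dict(push_ball=.13,lens=.13,lamp_button_top=.0,stamp=.04,glue=.05,passport=.006,stand=.022,mug=.09,boom=.13)
a=grab('scene','s1.png'); b=grab('top','t1.png')
cv2.imwrite('pics/st1.png',cv2.resize(np.hstack([a,b])[:,:,::-1],(1120,420))[:, :])
for n in('scene','top'):
    print(n,[round(float(x),3) for x in ray(n,(280,210))[0]])
    for t,z in Z.items():
        for q in r.cut_out(n,t)[:2]:
            print(n,t,round(q['p'],2),np.round(q['point']),int(q['region'].sum()),np.round(atz(n,q['point'],z),3))
print(r.state())
E
```

```text
pics
scene [1.644, 0.107, 0.803]
scene push_ball 0.61 [308. 208.] 1990 [0.669 0.053 0.13 ]
scene lamp_button_top 0.18 [236. 254.] 1333 [ 0.72  -0.143  0.   ]
scene stamp 0.82 [161. 203.] 340 [ 0.541 -0.416  0.04 ]
scene glue 0.74 [280. 244.] 295 [ 0.727 -0.017  0.05 ]
scene passport 0.76 [343. 248.] 915 [0.678 0.152 0.006]
scene stand 0.8 [262. 208.] 2966 [ 0.525 -0.096  0.022]
scene stand 0.75 [162. 201.] 336 [ 0.502 -0.43   0.022]
scene mug 0.66 [233. 253.] 1376 [ 0.822 -0.124  0.09 ]
scene boom 0.59 [314. 205.] 1804 [0.654 0.068 0.13 ]
top [0.531, 0.001, 1.275]
top push_ball 0.88 [240. 196.] 2090 [0.674 0.114 0.13 ]
top lens 0.57 [225. 198.] 1203 [0.668 0.158 0.13 ]
top lamp_button_top 0.39 [148. 248.] 81 [0.528 0.423 0.   ]
top stamp 0.84 [414. 240.] 265 [ 0.533 -0.418  0.04 ]
top glue 0.43 [286. 182.] 91 [ 0.723 -0.02   0.05 ]
top glue 0.26 [297. 198.] 3014 [ 0.671 -0.055  0.05 ]
top passport 0.73 [237. 217.] 164 [0.62  0.137 0.006]
top stand 0.56 [300. 198.] 3017 [ 0.676 -0.064  0.022]
top mug 0.7 [324. 167.] 604 [ 0.761 -0.136  0.09 ]
top boom 0.98 [242. 194.] 2120 [0.677 0.109 0.13 ]
{'time_s': 1.0, 'joint_pos': array([-1.52228403e+00,  1.80793026e-01,  1.60699109e+00,  4.28137509e-05,
        1.35381555e+00, -2.06316482e-01]), 'joint_vel': array([ 6.80714335e-04, -1.04834424e-04, -1.58628484e-03, -3.38291738e-05,
       -1.63855902e-03,  2.11732701e-04]), 'joint_efforts': array([-1.39606207e-03, -4.44854164e+01, -3.51688778e+01, -4.60559386e-04,
        6.71827820e-04,  3.75652959e-06]), 'tcp_pos': array([ 0.14496763, -0.55644304,  0.23129669]), 'tool_rot': array([1.5305932 , 1.57075393, 0.21461643]), 'ft_force': array([-0.12004742,  0.00081086, -0.62553714]), 'wrist_torque': array([-0.0118608 , -0.01964753,  0.00342052]), 'gripper_width': 0.08537679741575327}
```

View pics/s1.png

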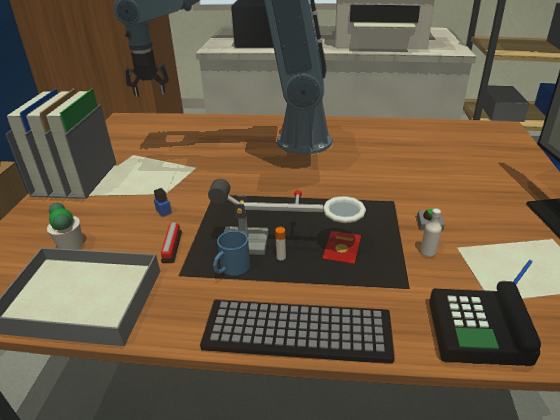

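View pics/t1.png

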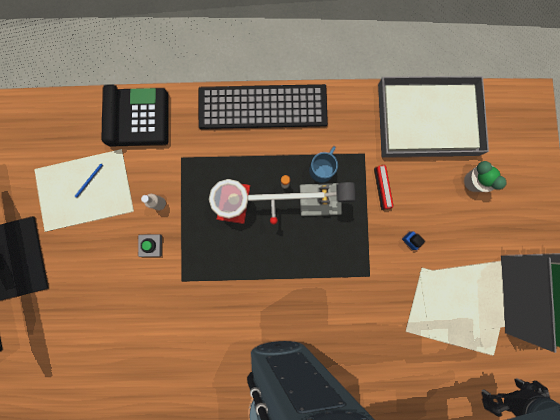

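The top view shows the red ball at about (274,220), the boom running from (325,195) to the lens at (229,198), and the green button on the left at about (148,245). The scene view shows the ball at about (298,194). I'll refine these by colour.

```bash
python3 - <<'E'
from h import *
def cen(im,box,kind):
    x0,y0,x1,y1=box; h=cv2.cvtColor(im[y0:y1,x0:x1],cv2.COLOR_RGB2HSV).astype(int)
    H,S,V=h[...,0],h[...,1],h[...,2]
    m={'red':((H<8)|(H>172))&(S>150)&(V>80),'green':(abs(H-62)<20)&(S>110)&(V>60),'white':(S<40)&(V>170)}[kind]
    n,l,st,c=cv2.connectedComponentsWithStats(m.astype(np.uint8)); k=1+st[1:,4].argmax()
    return c[k]+[x0,y0],st[k]
t=cv2.imread('pics/t1.png')[:,:,::-1]; s=cv2.imread('pics/s1.png')[:,:,::-1]
bt,st=cen(t,(266,212,284,228),'red');print(bt,st)
bs,st=cen(s,(288,186,308,203),'red');print(bs,st)
gt,st=cen(t,(136,233,162,260),'green');print(gt,st)
def tri(a,b):
    o,d=ray('top',a);p,e=ray('scene',b);d/=np.linalg.norm(d);e/=np.linalg.norm(e)
    k=np.linalg.lstsq(np.c_[d,-e],p-o,rcond=None)[0];return o+k[0]*d,p+k[1]*e
print('ball',tri(bt,bs),atz('top',bt,.13))
print('button z.035',atz('top',gt,.035))
B=atz('top',bt,.13)
# fit: hinge & yaw from lens centre & ball
q=r.cut_out('top','lens')
L=atz('top',(229,198),.13);print('lens',L)
# ball = H+150*yv-68*xv ; lens=H+278*yv ; lens-ball=128 yv+68 xv
v=(L-B)[:2];print(np.hypot(*v),np.hypot(.128,.068)); yaw=np.arctan2(v[1],v[0])-np.arctan2(.128,.068);print('yaw',yaw)
xv=np.array([np.cos(yaw),np.sin(yaw)]);yv=np.array([-xv[1],xv[0]])
Hh=B[:2]-.15*yv+.068*xv;print('hinge',Hh)
im=np.ascontiguousarray(cv2.resize(t[140:280,120:400],(0,0),fx=2.8,fy=2.8,interpolation=cv2.INTER_CUBIC)[:,:,::-1])
for P in [(*B[:2],.13),(*Hh,.13),(*(Hh+.278*yv),.13),(*(Hh+.15*yv),.13)]+[(*(Hh+a*xv+b*yv),.022) for a in(-.05,.05) for b in(-.065,.065)]+[(*atz('top',gt,.035)[:2],.035)]:
    u=(proj('top',P)-[120,140])*2.8; cv2.circle(im,tuple(int(x) for x in u),4,(255,0,255),1)
cv2.imwrite('pics/c1.png',im)
E
```

```text
[273.24444444 220.11111111] [ 4  5  8  7 45]
[297.74193548 192.58064516] [ 6  4  8  7 31]
[146.38461538 245.01282051] [ 6  8 10  9 78]
ball (array([0.60043644, 0.01969197, 0.13372224]), array([0.60036432, 0.02049255, 0.13373079])) [0.60066167 0.01975202 0.13      ]
button z.035 [0.5378547  0.41716304 0.035     ]
lens [0.66760767 0.1462815  0.13      ]
0.14314844333716717 0.14494136745594752
yaw 0.0016829039377783683
hinge [ 0.66891401 -0.13013333]
```

View pics/c1.png

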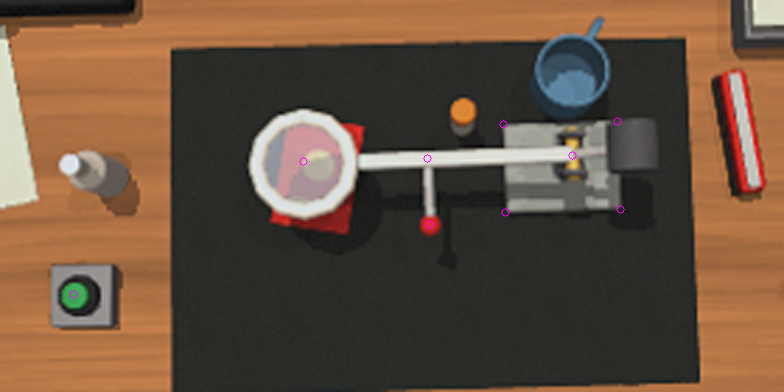

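```bash
python3 - <<'E'
from h import *
from scipy.spatial.transform import Rotation as Ro
s=r.state(); R=Ro.from_euler('xyz',s['tool_rot']).as_matrix(); print(np.round(R,2), r.pinch_z)
n=14;an=np.linspace(-1.3155,.0425,n+1);ra=np.linspace(.575,.50,n+1)
d=np.diff(np.c_[ra*np.cos(an),ra*np.sin(an)],axis=0)*1000
print(', '.join(f"{x:.0f},{y:.0f},2,0,0,0.097,1" for x,y in d))
E
```

```text
[[-0.    0.97  0.25]
 [ 0.    0.25 -0.97]
 [-1.   -0.   -0.  ]] 0.0187
51,22,2,0,0,0.097,1, 49,26,2,0,0,0.097,1, 45,31,2,0,0,0.097,1, 42,35,2,0,0,0.097,1, 38,38,2,0,0,0.097,1, 33,41,2,0,0,0.097,1, 29,44,2,0,0,0.097,1, 24,46,2,0,0,0.097,1, 19,48,2,0,0,0.097,1, 15,49,2,0,0,0.097,1, 10,50,2,0,0,0.097,1, 5,50,2,0,0,0.097,1, -0,50,2,0,0,0.097,1, -5,49,2,0,0,0.097,1
```

>>> apply_moves(moves=[51, 22, 2, 0, 0, -0.018, 1, 49, 26, 2, 0, 0, -0.018, 1, 45, 31, 2, 0, 0, -0.018, 1, 42, 35, 2, 0, 0, -0.018, 1, 38, 38, 2, 0, 0, -0.018, 1, 33, 41, 2, 0, 0, -0.018, 1, 29, 44, 2, 0, 0, -0.018, 1, 24, 46, 2, 0, 0, -0.018, 1, 19, 48, 2, 0, 0, -0.018, 1, 15, 49, 2, 0, 0, -0.018, 1, 10, 50, 2, 0, 0, -0.018, 1, 5, 50, 2, 0, 0, -0.018, 1, 0, 50, 2, 0, 0, -0.018, 1, -5, 49, 2, 0, 0, -0.018, 1])

```text
time_s: 2.8
tcp_pos: [0.4999, 0.0242, 0.2595]
tool_rot: [1.641, 1.57, 0.073]
ft_force: [-0.0, 0.3, 0.0]
gripper_width: 0.0
```

```bash
python3 - <<'E'
from h import *
from scipy.spatial.transform import Rotation as Ro
s=r.state(); R=Ro.from_euler('xyz',s['tool_rot']).as_matrix(); print(np.round(R,2), s['tcp_pos'],s['joint_pos'],s['ft_force'],s['gripper_width'],s['time_s'])
E
```

```text
[[ 0.  1.  0.]
 [ 0.  0. -1.]
 [-1.  0. -0.]] [0.49991004 0.02421947 0.25947906] [-1.89266840e-01 -1.29722418e-02  1.75757179e+00  1.25701296e-04
  1.39653107e+00  1.37922933e+00] [-0.04635459  0.27102694  0.02048537] 2.3533254426725957e-05 2.8
```

>>> apply_moves(moves=[0, -2, 0, 0, -0.157, 0, 1, 0, -2, 0, 0, -0.157, 0, 1, 0, 0, 0, 0, -0.157, 0, 1, 0, 0, 0, 0, -0.157, 0, 1, 0, 0, 0, 0, -0.157, 0, 1, 5, 0, -30, 0, 0, 0, 1, 5, 0, -30, 0, 0, 0, 1, 6, 0, -28, 0, 0, 0, 1])

```text
time_s: 3.8
tcp_pos: [0.5161, 0.0183, 0.1711]
tool_rot: [1.567, 0.785, -0.001]
ft_force: [0.9, -0.3, 1.1]
gripper_width: -0.0005
```

```bash
python3 - <<'E'
from h import *
from scipy.spatial.transform import Rotation as Ro
s=r.state(); R=Ro.from_euler('xyz',s['tool_rot']).as_matrix(); print(np.round(R,2), s['tcp_pos'],s['joint_pos'],s['ft_force'],s['time_s'])
a=grab('scene','s2.png');b=grab('wrist','w2.png')
cv2.imwrite('pics/v2.png',np.hstack([cv2.resize(a[110:270,190:400],(400,305)),cv2.resize(b,(400,300),interpolation=cv2.INTER_AREA)[:305] if 0 else cv2.resize(b,(400,305))])[:,:,::-1])
E
```

```text
[[ 0.71  0.71  0.  ]
 [-0.    0.   -1.  ]
 [-0.71  0.71  0.  ]] [0.5160526  0.01830845 0.17106895] [-0.35276442 -0.31187547  2.41323019  0.72824362  0.37466334  0.62052013] [ 0.88853352 -0.26727474  1.13036092] 3.8
```

View pics/v2.png

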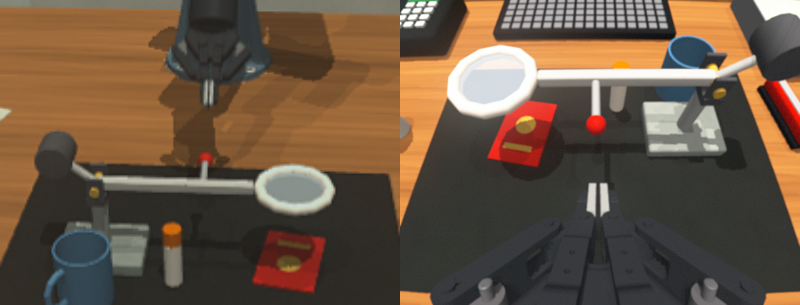

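```bash
python3 - <<'E'
from h import *
print(atz('wrist',(274.5,170),.13), proj('wrist',(.6,.02,.13)),proj('wrist',(.6,.02,.134)))
E
```

```text
[0.60079302 0.02124178 0.13      ] [276.06152081 170.85108173] [276.05332692 168.0814034 ]
```

>>> apply_moves(moves=[18, 0, -18, 0, 0, 0, 1, 18, 0, -18, 0, 0, 0, 1, 18, 1, -18, 0, 0, 0, 1, 17, 0, -17, 0, 0, 0, 1])

```text
time_s: 4.4
tcp_pos: [0.5888, 0.0197, 0.1017]
tool_rot: [1.568, 0.783, 0.001]
ft_force: [0.5, 0.2, 1.2]
gripper_width: -0.0
```

```bash
python3 - <<'E'
from h import *
s=r.state(); print(s['tcp_pos'],s['joint_pos'],s['ft_force'],s['time_s'])
a=grab('scene','s3.png');b=grab('wrist','w3.png')
cv2.imwrite('pics/v3.png',np.hstack([cv2.resize(a[110:270,190:400],(400,305)),cv2.resize(b,(400,305))])[:,:,::-1])
E
```

```text
[0.5888218  0.01974259 0.10171489] [-0.27669058  0.08884515  2.26415412  1.47051545  0.19680105 -0.09875511] [0.53559289 0.16130489 1.16061219] 4.4
```

View pics/v3.png

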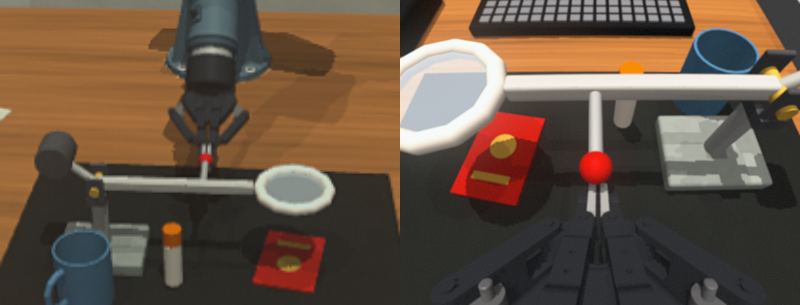

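```bash
cat > path.py <<'E'
from h import *
import sys
k=2**-.5; a=np.array([k,0,-k]);e2=np.array([k,0,k]);e1=np.array([0,1,0]);H=np.array([.6735,-.1295,.131]);yv=np.array([-.03,1,0])
def tcp(th,d): return H+np.array([-.0685,-.002,0])+.15*(np.cos(th)*yv+np.sin(th)*np.array([0,0,1]))-d*(-np.sin(th)*e1+np.cos(th)*e2)+.012*a
def gen(ths,ds,p):
    p=np.array(p,float); out=[]; pt=ths[0]
    for th,d in zip(ths[1:],ds):
        m=np.round((tcp(th,d)-p)*1000); p+=m/1000; w=round(k*(th-pt),3); pt=th
        out.append(f"{m[0]:.0f},{m[1]:.0f},{m[2]:.0f},{w},0,{-w},1")
    print(p,', '.join(out))
E
python3 - <<'E'
from path import *
print(tcp(0,.029))
gen([0,0,0]+list(np.arange(1,17)*.042),[.026,.022]+[.022]*16,r.state()['tcp_pos'])
E
```

```text
[0.58847918 0.0185     0.10200862]
[ 5.98268137e-01 -2.90494307e-04  2.03392594e-01] 2,-1,4,0.0,0,-0.0,1, 3,-0,3,0.0,0,-0.0,1, 0,1,6,0.03,0,-0.03,1, 0,0,6,0.03,0,-0.03,1, 0,0,7,0.03,0,-0.03,1, 0,0,6,0.03,0,-0.03,1, 1,0,6,0.03,0,-0.03,1, -0,-0,6,0.03,0,-0.03,1, 0,-1,7,0.03,0,-0.03,1, 0,-1,6,0.03,0,-0.03,1, 1,-2,6,0.03,0,-0.03,1, -0,-1,6,0.03,0,-0.03,1, 0,-2,6,0.03,0,-0.03,1, 1,-2,6,0.03,0,-0.03,1, 0,-3,6,0.03,0,-0.03,1, 1,-2,5,0.03,0,-0.03,1, 0,-3,6,0.03,0,-0.03,1, 1,-3,5,0.03,0,-0.03,1
```

>>> apply_moves(moves=[2, 0, 4, 0, 0, 0, 1, 3, 0, 3, 0, 0, 0, 1, 0, 1, 6, 0.03, 0, -0.03, 1, 0, 0, 6, 0.03, 0, -0.03, 1, 0, 0, 7, 0.03, 0, -0.03, 1, 0, 0, 6, 0.03, 0, -0.03, 1, 1, 0, 6, 0.03, 0, -0.03, 1])

```text
time_s: 5.38
tcp_pos: [0.5913, 0.0211, 0.1385]
tool_rot: [1.782, 0.788, 0.002]
ft_force: [-6.1, -0.6, -2.7]
gripper_width: -0.0001
```

```bash
python3 - <<'E'
from path import *
s=r.state(); print(s['tcp_pos'],s['tool_rot'],s['joint_pos'],s['ft_force'],s['time_s'])
a=grab('scene','s4.png');b=grab('wrist','w4.png')
cv2.imwrite('pics/v4.png',np.hstack([cv2.resize(a[110:270,190:400],(400,305)),cv2.resize(b,(400,305))])[:,:,::-1])
E
```

```text
[0.59128545 0.02114663 0.13845247] [1.78233112e+00 7.87525168e-01 1.67036967e-03] [-0.2702479  -0.00463025  2.24729414  0.96404725  0.23278292  0.6360864 ] [-6.11266788 -0.63861387 -2.71084862] 5.375
```

View pics/v4.png

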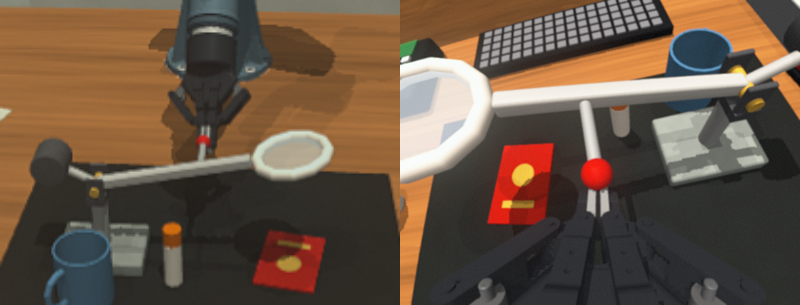

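>>> apply_moves(moves=[0, 0, 6, 0.03, 0, -0.03, 1, 0, -1, 7, 0.03, 0, -0.03, 1, 0, -1, 6, 0.03, 0, -0.03, 1, 1, -2, 6, 0.03, 0, -0.03, 1, 0, -1, 6, 0.03, 0, -0.03, 1, 0, -2, 6, 0.03, 0, -0.03, 1, 1, -2, 6, 0.03, 0, -0.03, 1, 0, -3, 6, 0.03, 0, -0.03, 1, 1, -2, 5, 0.03, 0, -0.03, 1, 0, -3, 6, 0.03, 0, -0.03, 1, 1, -3, 5, 0.03, 0, -0.03, 1])

```text
time_s: 6.85
tcp_pos: [0.5953, 0.001, 0.2037]
tool_rot: [2.248, 0.788, 0.001]
ft_force: [-3.5, 2.4, 0.4]
gripper_width: 0.0
```

```bash
python3 - <<'E'
from path import *
s=r.state(); print(s['tcp_pos'],s['tool_rot'],s['joint_pos'],s['ft_force'],s['time_s'],tcp(.672,.022))
gen(list(.672+np.arange(0,17)*.042),[.022]*16,[.5983,0,.2034])
a=grab('scene','s5.png');b=grab('wrist','w5.png')
cv2.imwrite('pics/v5.png',np.hstack([cv2.resize(a[110:270,190:400],(400,305)),cv2.resize(b,(400,305))])[:,:,::-1])
E
```

```text
[0.59532051 0.00102098 0.2037076 ] [2.24839775e+00 7.87956854e-01 7.82902223e-04] [-0.32137205 -0.14371795  2.2038513   0.6223283   0.39312135  1.43079481] [-3.4997848   2.35636234  0.35333298] 6.85 [ 5.97789621e-01 -4.17128414e-04  2.03723518e-01]
[ 0.6093 -0.076   0.2654] 0,-4,6,0.03,0,-0.03,1, 1,-3,5,0.03,0,-0.03,1, 0,-4,5,0.03,0,-0.03,1, 1,-4,4,0.03,0,-0.03,1, 0,-4,5,0.03,0,-0.03,1, 1,-5,4,0.03,0,-0.03,1, 1,-4,5,0.03,0,-0.03,1, 0,-5,4,0.03,0,-0.03,1, 1,-5,3,0.03,0,-0.03,1, 1,-5,4,0.03,0,-0.03,1, 1,-5,3,0.03,0,-0.03,1, 0,-5,4,0.03,0,-0.03,1, 1,-6,3,0.03,0,-0.03,1, 1,-6,2,0.03,0,-0.03,1, 1,-5,3,0.03,0,-0.03,1, 1,-6,2,0.03,0,-0.03,1
```

View pics/v5.png

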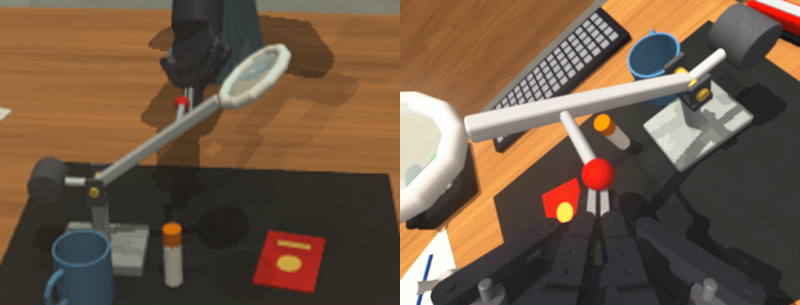

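>>> apply_moves(moves=[0, -4, 6, 0.03, 0, -0.03, 1, 1, -3, 5, 0.03, 0, -0.03, 1, 0, -4, 5, 0.03, 0, -0.03, 1, 1, -4, 4, 0.03, 0, -0.03, 1, 0, -4, 5, 0.03, 0, -0.03, 1, 1, -5, 4, 0.03, 0, -0.03, 1, 1, -4, 5, 0.03, 0, -0.03, 1, 0, -5, 4, 0.03, 0, -0.03, 1, 1, -5, 3, 0.03, 0, -0.03, 1, 1, -5, 4, 0.03, 0, -0.03, 1, 1, -5, 3, 0.03, 0, -0.03, 1, 0, -5, 4, 0.03, 0, -0.03, 1])

```text
time_s: 8.45
tcp_pos: [0.604, -0.0528, 0.2554]
tool_rot: [2.759, 0.786, 0.001]
ft_force: [-0.3, -0.1, -0.1]
gripper_width: -0.0002
```

```bash
python3 - <<'E'
from path import *
s=r.state(); print(s['tcp_pos'],s['tool_rot'],s['joint_pos'],s['ft_force'],s['time_s'])
a=grab('scene','s6.png');b=grab('wrist','w6.png')
cv2.imwrite('pics/v6.png',np.hstack([cv2.resize(a[90:250,190:400],(400,305)),cv2.resize(b,(400,305))])[:,:,::-1])
E
```

```text
[ 0.60395691 -0.05282665  0.25536075] [2.75918990e+00 7.85807639e-01 5.05291707e-04] [-0.4522341  -0.20087896  2.13294913  0.61567921  0.56494623  1.88920679] [-0.29470967 -0.0944477  -0.12225663] 8.45
```

View pics/v6.png

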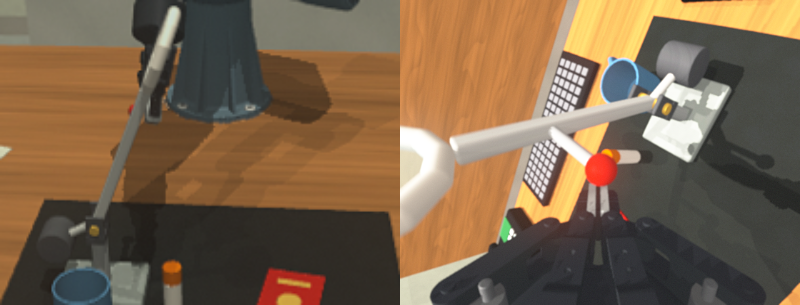

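>>> apply_moves(moves=[1, -6, 3, 0.03, 0, -0.03, 1, 1, -6, 2, 0.03, 0, -0.03, 1, 1, -5, 3, 0.03, 0, -0.03, 1, 1, -6, 2, 0.03, 0, -0.03, 1, 0, 0, 0, 0, 0, 0, 1, 0, 0, 0, 0, 0, 0, 1, 0, 0, 0, 0, 0, 0, 1, 0, 0, 0, 0, 0, 0, 1])

```text
time_s: 9.55
tcp_pos: [0.6079, -0.0752, 0.2651]
tool_rot: [2.926, 0.786, 0.001]
ft_force: [-1.0, 0.4, -0.1]
gripper_width: -0.0003
```

```bash
python3 - <<'E'
from path import *
s=r.state(); print(s['tcp_pos'],s['joint_pos'],s['ft_force'],s['time_s'])
a=grab('scene','s7.png');b=grab('wrist','w7.png')
cv2.imwrite('pics/v7.png',np.hstack([cv2.resize(a[90:250,190:400],(400,305)),cv2.resize(b,(400,305))])[:,:,::-1])
E
```

```text
[ 0.60787637 -0.07523397  0.26514881] [-0.50175299 -0.19452335  2.10629524  0.63790235  0.60879905  2.0088743 ] [-0.98690424  0.43248815 -0.09261545] 9.55
```

View pics/v7.png

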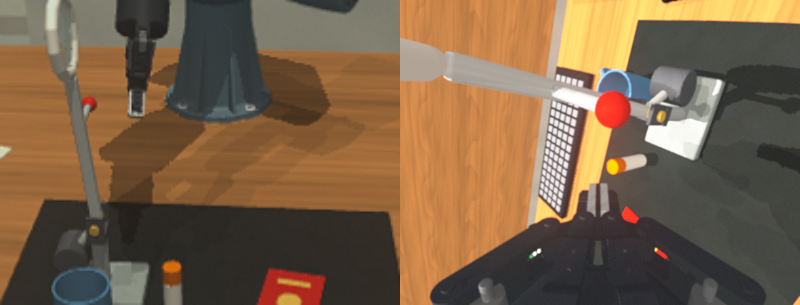

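>>> apply_moves(moves=[-24, 7, 24, 0, 0, 0, 1, -24, 7, 24, 0, 0, 0, 1, -24, 7, 24, 0, 0, 0, 1, 0, 40, 0, -0.107, 0, 0.107, 1, 0, 40, 0, -0.107, 0, 0.107, 1, 0, 40, 0, -0.107, 0, 0.107, 1, 0, 40, 0, -0.107, 0, 0.107, 1, 0, 40, 0, -0.107, 0, 0.107, 1, 0, 40, 0, -0.107, 0, 0.107, 1, 0, 40, 0, -0.107, 0, 0.107, 1, 0, 40, 0, -0.107, 0, 0.107, 1, 0, 40, 0, -0.107, 0, 0.107, 1, -10, 22, -20, 0, 0.157, 0, 1, -10, 22, -20, 0, 0.157, 0, 1, 0, 22, -20, 0, 0.157, 0, 1, 0, 22, -20, 0, 0.157, 0, 1, 0, 22, -20, 0, 0.157, 0, 1])

```text
time_s: 11.78
tcp_pos: [0.5162, 0.4168, 0.2375]
tool_rot: [-1.892, 1.567, 2.828]
ft_force: [0.2, 0.8, 0.5]
gripper_width: 0.0
```

```bash
python3 - <<'E'
from h import *
s=r.state(); print(s['tcp_pos'],s['tool_rot'],s['joint_pos'],s['ft_force'],s['time_s'])
ci=r.camera_info('wrist')
t=grab('top','t8.png');b=grab('wrist','w8.png')
h=cv2.cvtColor(b,cv2.COLOR_RGB2HSV).astype(int); m=(abs(h[...,0]-62)<20)&(h[...,1]>110)&(h[...,2]>60)
n,l,st,c=cv2.connectedComponentsWithStats(m.astype(np.uint8))
for k in range(1,n):
    if st[k,4]>100:
        print(c[k],st[k]); print([np.round(atz('wrist',c[k],z,ci),4) for z in(.03,.04,.05)])
gt=(146.4,245.0)
print([np.round(atz('top',gt,z),4) for z in(.03,.04,.05)])
cv2.imwrite('pics/v8.png',np.hstack([cv2.resize(t[130:290,110:390],(400,300)),cv2.resize(b,(400,300))])[:,:,::-1])
E
```

```text
[0.51615878 0.41677285 0.23750491] [-1.89177635  1.56692257  2.82835879] [0.49938095 0.37111165 1.35764165 0.00284694 1.41550358 2.06198703] [0.23705925 0.76278371 0.45289244] 11.775
[278.3681592  162.67330017] [265 149  28  28 603]
[array([0.534 , 0.4151, 0.03  ]), array([0.5359, 0.4151, 0.04  ]), array([0.5379, 0.4152, 0.05  ])]
[array([0.5379, 0.4188, 0.03  ]), array([0.5379, 0.4154, 0.04  ]), array([0.5378, 0.4121, 0.05  ])]
```

View pics/v8.png

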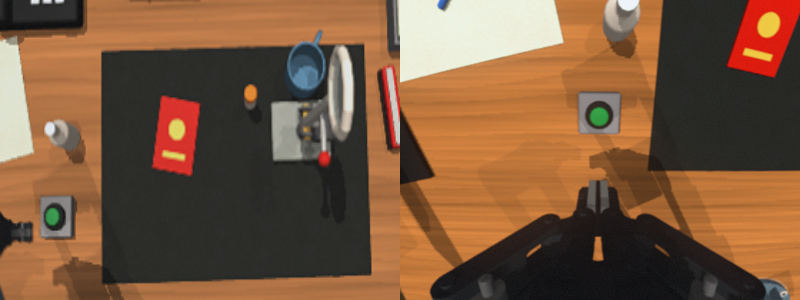

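>>> apply_moves(moves=[10, -1, -40, 0, 0, 0, 1, 10, 0, -45, 0, 0, 0, 1, 0, 0, -45, 0, 0, 0, 1, 0, 0, -30, 0, 0, 0, 1, 0, 0, -15, 0, 0, 0, 1, 0, 0, 0, 0, 0, 0, 1])

```text
time_s: 12.62
tcp_pos: [0.5355, 0.4144, 0.0623]
tool_rot: [-0.194, 1.57, -1.757]
ft_force: [-0.3, -0.2, 0.9]
gripper_width: 0.0002
```

```bash
python3 - <<'E'
from h import *
s=r.state(); print(s['tcp_pos'],s['ft_force'],s['time_s'])
b=grab('wrist','w9.png')
cv2.imwrite('pics/v9.png',b[60:360,100:500,::-1])
E
```

```text
[0.5354925  0.41438127 0.06227998] [-0.2794479  -0.21557637  0.92122722] 12.625
```

View pics/v9.png

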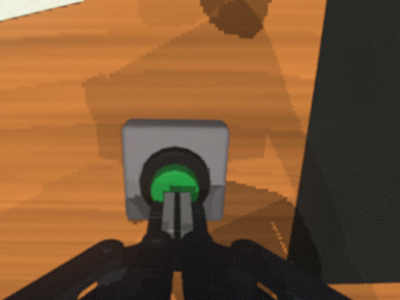

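>>> apply_moves(moves=[0, 0, -3, 0, 0, 0, 1, 0, 0, -3, 0, 0, 0, 1, 0, 0, -3, 0, 0, 0, 1, 0, 0, -3, 0, 0, 0, 1])

```text
time_s: 13.18
tcp_pos: [0.536, 0.4145, 0.0502]
tool_rot: [1.826, 1.571, 0.263]
ft_force: [0.2, 0.1, 0.1]
gripper_width: -0.0002
```

>>> apply_moves(moves=[0, 0, -2, 0, 0, 0, 1, 0, 0, -2, 0, 0, 0, 1, 0, 0, -2, 0, 0, 0, 1, 0, 0, -2, 0, 0, 0, 1, 0, 0, 0, 0, 0, 0, 1])

```text
time_s: 13.8
tcp_pos: [0.5359, 0.4145, 0.0424]
tool_rot: [-0.876, 1.571, -2.439]
ft_force: [-1.2, -1.0, 3.2]
gripper_width: -0.0
```

>>> apply_moves(moves=[0, 0, -1, 0, 0, 0, 1, 0, 0, -1, 0, 0, 0, 1, 0, 0, 0, 0, 0, 0, 1])

```text
time_s: 14.18
tcp_pos: [0.5359, 0.4146, 0.041]
tool_rot: [-0.46, 1.571, -2.023]
ft_force: [-4.0, -2.4, 7.6]
gripper_width: 0.0
```

>>> apply_moves(moves=[0, 0, -1, 0, 0, 0, 1, 0, 0, -1, 0, 0, 0, 1, 0, 0, 0, 0, 0, 0, 1])

```text
time_s: 14.55
tcp_pos: [0.536, 0.4146, 0.0408]
tool_rot: [0.332, 1.57, -1.232]
ft_force: [-8.3, -5.4, 17.9]
gripper_width: 0.0001
```

>>> apply_moves(moves=[0, 0, -1, 0, 0, 0, 1, 0, 0, -1, 0, 0, 0, 1, 0, 0, 0, 0, 0, 0, 1])

```text
time_s: 14.92
tcp_pos: [0.5361, 0.4147, 0.0406]
tool_rot: [0.719, 1.57, -0.845]
ft_force: [-12.7, -8.8, 28.0]
gripper_width: 0.0
```

>>> apply_moves(moves=[0, 0, 6, 0, 0, 0, 1, 0, 0, 10, 0, 0, 0, 1, 0, 0, 30, 0, 0, 0, 1, -10, 0, 40, 0, 0, 0, 1, -20, 0, 45, 0, 0, 0, 1, -20, 0, 45, 0, 0, 0, 1, -20, 0, 20, 0, 0, 0, 1, 0, 0, 0, 0, 0, 0, 1])

```text
time_s: 15.92
tcp_pos: [0.4661, 0.4155, 0.2346]
tool_rot: [2.139, 1.566, 0.576]
ft_force: [0.1, 0.2, 0.6]
gripper_width: -0.0001
```

```bash
python3 - <<'E'
from h import *
s=r.state(); print(s['tcp_pos'],s['ft_force'],s['time_s'])
a=grab('scene','s10.png');b=grab('top','t10.png')
cv2.imwrite('pics/v10.png',np.hstack([cv2.resize(a[90:300,130:450],(400,300)),cv2.resize(b[130:290,110:430],(400,300))])[:,:,::-1])
E
```

```text
[0.46609574 0.41551934 0.23460651] [0.12976012 0.19138113 0.59916428] 15.925
```

View pics/v10.png

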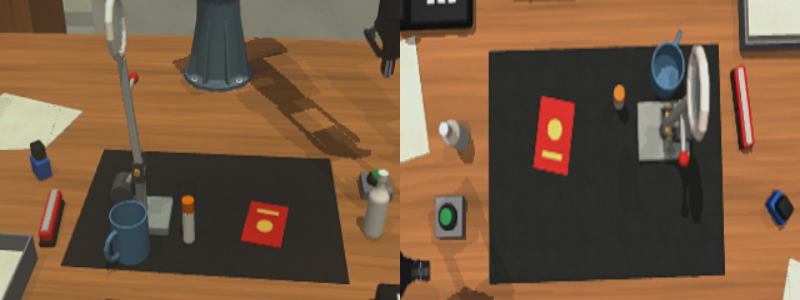

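The boom is raised with the ball handle at about (683,158) in the top half of the picture. The button is free and everything else is in place, so I'm handing in.

```bash
python3 -c "
from rig import r
print(r.finish_job())"
```

```text
the job is handed in; nothing more can be done
None
```

The boom is raised and resting on its stop, the lamp button has been pressed and released, and the job is handed in at about 16 s.

- **Boom:** I pushed the red ball up from below with the shut fingertips. At about 1.2 rad the force dropped to roughly zero, and by 1.34 rad the boom had swung away on its own. The last pictures, about 6 s later, still show it raised.
- **Lamp button:** The fingertips pressed down until they stopped at z ≈ 0.041 m. The force was 3.2 N just above that point and rose to 28 N once the button could go no further. That fits the 6 mm travel and 4 N spring, but I judged full travel from force and height, since I had no reading of the button itself.
- **Rest of the desk:** The last pictures show the passport, stamp, glue, mug, stapler and spray where they started. The arm was clear of everything, with a wrist force of about 0.6 N. I saw no contact with the lens.

No checks failed. The two ways of measuring the ball's height differed by about 4 mm, and the button position from the two cameras agreed to about 2 mm; neither affected the job.

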